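# Tip the loose balls out of the sorting tray and box the flat parts

### The arm

A 6-joint arm with a two-finger parallel gripper is mounted at the origin on a cart in front of the work surface, level with it; the furniture and walls round the work are solid. World frame = base frame: x ahead of the robot, y to its left, z up, the work surface at z = 0. Lengths are in mm, angles in rad, forces in N, time in s.
With the tool pointing down it reaches from about 425 to 1125 mm from the base axis. Payload 14.9 kg.
Tool frame: the origin (TCP) lies on the centre line of the jaws, within the pads' length; the fingertips stand 17 mm ahead of it and the grasp point (between the pads) lies 2 mm behind it; z points along the fingers, y is the line along which they close (so a half turn about z gives the same grasp; the last joint's range is limited). The gripper opens to 91 mm and grips with 3 to 60 N. Pads are 32 mm wide; open, the fingers measure 118 mm over their backs; the gripper's body (76 mm by 178 mm) begins 60 mm behind the grasp point.
Start: joints at [-1.163, 0.379, 1.734, -0, 1.028, -0.033], TCP at [298.662, -633.103, 230.932] pointing down, gripper open.
Joint ranges: [-2.77, 2.77], [-0.74, 2.19], [0, 2.66], [-1.06, 4.2], [0.31, 2.87], [-3.08, 3.08]. Speed limits (rad/s): [1.89, 1.89, 2.39, 3.14, 3.14, 3.14].

### API

Orientations are given as a unit quaternion [x, y, z, w].
In Python, from workcell import * gives the robot as it stands.
- The arm moves only by the tool carry_out, never from a script. Its argument "targets" is a list of rows, each a list of 5 numbers: the shift along the tool's x, y, z in m, then the turn about the tool's z in rad, then the gripper command: -1 is shut, 1 is fully open, values between are in proportion. In form: [[x, y, z, yaw, hand], ...]. A call has 1 to 10 rows; each row is the pose to reach, as a shift and turn from the pose commanded when the call began, along the tool's axes at that moment; what a row does not reach only later rows make up. A row lasts 1/8 s, in which the tool goes at most 62.5 mm and 10.7 degrees, less where a joint would pass 70% of its speed; a pose out of reach is approached as far as the arm can. A call with a gripper value outside its range is refused whole. The fingers move at their own pace and stop on an object; "grip_force" is the grip in N (left out, the last holds). Time passes only in rows, so rows that repeat a pose let the fingers close. It gives the time, the measured TCP pose, the force and the opening at its end, in the units of the state.
- get_obs(): the state, without advancing time (a new reading comes with each control period).
- read_camera(name): name is "scene" or "side" or "wrist"; returns the picture (400x640x3 uint8, red, green, blue); there is no depth.
- camera_model(name): a dict with "K" (3x3 intrinsics, pixels), "dist_coeffs" ([k1, k2, p1, p2, k3] as OpenCV has them; the pictures are not rectified), "cam_to_world" (4x4, takes a point from camera to world coordinates); the wrist camera has in their place "mount" (4x4, takes a point from camera to tool coordinates, whose origin is the TCP and whose axes are the flange's). Camera axes: x right, y down, z forward; pixel columns grow to the right and rows downward; lengths in mm; the calibration is good to about 2 mm. A picture is of the moment at which its call begins: read the wrist's pose just before it. camera_model takes no time and is no camera call.
- sign_off(): hands the job in, once; it reports no verdict.
Trained networks look in the newest picture that a camera, given by its name, has taken for a name from the list of things; names that differ only in an ending like _2 or _b are one class to them, and where a whole thing is asked for, a point or a joint stands for the part that bears it (a point fixed in the world has none). Each returns a list of dicts, best first, with "score" (0 to 1); they miss things now and then, are a little off and sometimes report something else, mostly with a low value. They report only what shows in the picture. A call takes as long as a camera call.
- find_in(camera, query): "centre" ([column, row] in pixels, amid what is visible of it).
The state is a dict: "time": time; "joints": joint angles; "joint_velocities": joint speeds; "effort": joint torques, N m; "tcp_pos": TCP position; "ee_rot": TCP orientation; "contact_force": force on the tool from outside, world axes, zero at the start; "ft_torque": the same for the moment, N m; "grip_width": finger opening in mm.
Only numpy, scipy, OpenCV 4.12 (cv2) and the standard library are available. Lean on these libraries where they do the work, as an engineer would, in place of code of your own. Each camera call takes 0.05 s, during which the arm holds its last target. There are 200 camera calls.

### The job

The tilting sorting tray holds a mix from the gearbox strip-down: loose bearing balls among a bearing, a hex nut and a spacer collar. Stand the aluminium cup under the tray's spout, then raise the tray by its rear handle so that all five balls roll into the cup while the flat parts stay on the tray, and lower it gently back onto its rest. Then put the bearing, the nut and the collar into the open steel parts box, and leave the cup of balls standing upright and the other things on the bench where they are.

Things in the scene. Friction and masses are not known exactly. Their poses are not given: they have to be found in the camera images.
- sorting_stand: Fixed stand that carries the tilting sheet-steel tray; base plate 213 x 150 x 6 mm, from x = -108 to 105 mm. Origin on the bench under the stand's middle, z up; the tray's spout points along its -x, the tray's handle is at its +x end. The cup can stand on the bench ahead of the base plate, under the spout.
- tray_floor (a point): On the upper face of the tray's floor, straight above the stand's origin, 90 mm up when level; axes as the stand's. Inside, x = -60..102 mm, y = -76..76 mm, walls 22 mm high; from x = -60 to -118 mm the sides (18 mm high) draw in to the spout, 38 mm wide inside with sides 11 mm high, which ends at x = -133 mm.
- tray (a joint): Tilt of the tray, rad: 0 = level, down on its rear rest (it falls back there by its own weight); grows as the handle is raised, up to a stop at 0.45. Balls begin to roll to the spout at about 0.05; flat parts stay to about 0.40, beyond which they may slide. The tray weighs 0.7 kg; lifting takes about 4 N at the handle.
- tray_pivot (a point): Point on the tray's pivot axis (which runs along the stand's y), 100 mm before the stand's origin (x = -100 mm) at height 76 mm.
- tray_handle (a point): Middle of the handle bar at the tray's rear: round, 10 mm thick, 90 mm long along the stand's y, on an 8 mm upright at each end. With the tray down it is 135 mm above the bench, 45 mm above the tray floor, 37 mm behind the rear wall and 240 mm behind the pivot; it swings up about the pivot and may turn between the fingers.
- spout_tip (a point): Middle of the spout's end, on the tray floor; 90 mm above the bench with the tray down; it sinks by 33 mm times the sine of the tilt. The cup catches the balls when its centre stands about 20 mm before this point, away from the tray.
- cup: Open round cup of bare aluminium, 63 mm outside diameter, about 57 mm inside, 66 mm high, wall 2.5 mm, floor 3 mm, about 0.2 kg, standing upright on the bench. Origin at the centre of its underside, z up.
- ball_1_center (a point): Centre of one of five equal loose bearing balls, bright steel, 16 mm diameter, on the tray floor at the start.
- ball_2_center (a point): Centre of one of five equal loose bearing balls, bright steel, 16 mm diameter, on the tray floor at the start.
- ball_3_center (a point): Centre of one of five equal loose bearing balls, bright steel, 16 mm diameter, on the tray floor at the start.
- ball_4_center (a point): Centre of one of five equal loose bearing balls, bright steel, 16 mm diameter, on the tray floor at the start.
- ball_5_center (a point): Centre of one of five equal loose bearing balls, bright steel, 16 mm diameter, on the tray floor at the start.
- bearing: Ball bearing lying flat on the tray, 62 mm diameter, 16 mm thick, about 0.2 kg. Origin at the centre of its underside.
- nut: Dark steel hexagon nut lying flat on the tray, 36 mm across flats, 41.5 mm across corners, 19 mm thick. Origin at the centre of its underside; two of its flats face along its x axis (the others lie at multiples of 60 degrees).
- collar: Plain steel spacer collar (ring) lying flat on the tray, 44 mm outside, 25 mm bore, 10 mm thick. Origin at the centre of its underside.
- parts_box: Fixed grey steel parts box with a hinged lid. Origin on the bench under its middle; x points from the front with the clasp to the hinge at the back, z up. Inside: x = -49..52 mm, y = -80..80 mm, floor 2 mm, rim at 50 mm.
- parts_box_lid (a joint): Lid of the parts box, rad: 0 = shut, 1.92 = fully open; it starts open near upright and stays so (leave it open). Hinge along the box's y at x = 56 mm, z = 53 mm; the lid reaches 109 mm from it, 168 mm wide, so it stands up to 162 mm above the bench behind the box, with a 16 mm clasp tab at its edge towards the front: an obstacle to a hand that is wide along the box's x.
- tool_box_corner (a point): Foot of the fixed red tool box's front right corner. The tool box stands open beyond it, an obstacle to the hand: from here 500 mm away from the robot (world +x) and 490 mm to the left (+y), its parts up to 305 mm high.
- piston: Bystander: bare aluminium piston, 66 mm diameter, 57 mm high, solid, standing crown up. Origin at the centre of its underside. Not to be moved.
- spark_plug: Bystander: spark plug, 74 x 21 x 24 mm, lying along its y axis near the front edge. Not to be moved.
- screwdriver: Bystander: screwdriver with a red handle, 240 mm long, lying along its y axis before the parts box. Not to be moved.
- con_rod: Bystander: connecting rod, 172 x 82 x 20 mm, lying behind the tray. Not to be moved.
- grease_tin: Bystander: round grease tin, 77 mm diameter, 52 mm high, behind the tray. Not to be moved.

How it is judged (in metres and radians):
On the way, in this order (a step that is already met when the one before it is completed fails the run):
1. the cup stands upright and released on the bench under the spout while the tray is still down (horizontal distance between cup and spout_tip below 0.035 m and angle between cup's own z axis and vertical below 0.1 rad and height (world z) of cup below 0.008 m and contact force between the fingers and cup below 0.5 N and value of joint tray below 0.04 rad), for 0.2 s.
2. the tray is raised by more than 0.1 rad with the cup under the spout (value of joint tray above 0.1 rad and horizontal distance between cup and spout_tip below 0.04 m), for 0.1 s.
3. all five balls lie in the cup and the tray is down again, with the bearing, nut and collar not in the cup (horizontal distance between each of ball_1_center, ball_2_center, ball_3_center, ball_4_center, ball_5_center and cup below 0.029 m and z of ball_1_center in the frame of cup between 0.005 and 0.062 m and z of ball_2_center in the frame of cup between 0.005 and 0.062 m and z of ball_3_center in the frame of cup between 0.005 and 0.062 m and z of ball_4_center in the frame of cup between 0.005 and 0.062 m and z of ball_5_center in the frame of cup between 0.005 and 0.062 m and angle between cup's own z axis and vertical below 0.1 rad and height (world z) of cup below 0.008 m and value of joint tray below 0.04 rad and horizontal distance between each of bearing, nut, collar and cup above 0.03 m), for 0.2 s.
At the end, for the whole second after the job is handed in: All five balls lie in the cup, which stands upright (within 0.1 rad) on the bench at rest; the bearing, nut and collar lie at rest inside the parts box, below its rim; the tray is down on its rest (below 0.04 rad) (horizontal distance between each of ball_1_center, ball_2_center, ball_3_center, ball_4_center, ball_5_center and cup below 0.029 m and z of ball_1_center in the frame of cup between 0.005 and 0.062 m and z of ball_2_center in the frame of cup between 0.005 and 0.062 m and z of ball_3_center in the frame of cup between 0.005 and 0.062 m and z of ball_4_center in the frame of cup between 0.005 and 0.062 m and z of ball_5_center in the frame of cup between 0.005 and 0.062 m and x of bearing in the frame of parts_box between -0.05 and 0.053 m and y of bearing in the frame of parts_box between -0.081 and 0.081 m and z of bearing in the frame of parts_box between -0.01 and 0.047 m and x of nut in the frame of parts_box between -0.05 and 0.053 m and y of nut in the frame of parts_box between -0.081 and 0.081 m and z of nut in the frame of parts_box between -0.01 and 0.047 m and x of collar in the frame of parts_box between -0.05 and 0.053 m and y of collar in the frame of parts_box between -0.081 and 0.081 m and z of collar in the frame of parts_box between -0.01 and 0.047 m and angle between cup's own z axis and vertical below 0.1 rad and height (world z) of cup below 0.008 m and linear speed of cup below 0.02 m/s and value of joint tray below 0.04 rad and linear speed of each of bearing, nut, collar below 0.03 m/s); the robot touches nothing.
It fails at once if the piston, spark plug, screwdriver, connecting rod or grease tin is moved by more than 25 mm (distance of any of piston, spark_plug, screwdriver, con_rod, grease_tin from where it was at the start of the episode above 0.025 m).
It fails at once if the tray is dropped or slammed down (faster than 2.5 rad/s) (velocity of joint tray below -2.5 rad/s).
It also fails if it takes over 72 s, if anything falls off the work surface, if the arm or the gripper's body presses on something with over 40 N, if the wrist force passes 120 N, or if a joint passes its speed limit or range.

## Working session

There is one attempt and no reset: what is moved stays moved. The work goes in short steps, Python scripts to look and compute and a tool call to move; the robot and the scene stay as the last step left them, time stands still between calls to the robot, and variables do not carry over. Pictures are saved under pics/ and viewed, on a budget of 10 in all, crops included, one or two more only if the job needs it, and the job is handed in when it is done.

Besides the shell and the picture viewer there is one more tool, called after ">>>" as name(argument=value, ...) on one line, values as JSON. carry_out: Moves the arm, as the interface text tells. Its arguments: {"type":"object","properties":{"targets":{"type":"array","items":{"type":"array","items":{"type":"number"}}},"grip_force":{"type":"number"}},"required":["targets"]}

```bash
mkdir -p pics
cat > h.py <<'E'
from workcell import *
import numpy as np, cv2
from scipy.spatial.transform import Rotation as R
def ray(cam,px,obs=None):
    m=camera_model(cam);K=np.array(m["K"]);d=np.array(m["dist_coeffs"])
    if cam=="wrist":
        o=obs or get_obs();T=np.eye(4);T[:3,:3]=R.from_quat(o["ee_rot"]).as_matrix();T[:3,3]=o["tcp_pos"];T=T@np.array(m["mount"])
    else: T=np.array(m["cam_to_world"])
    p=cv2.undistortPoints(np.array([[px]],float),K,d)[0,0]
    return T[:3,3],T[:3,:3]@np.array([p[0],p[1],1.])
def at(cam,px,z,obs=None):
    c,v=ray(cam,px,obs);return c+v*(z-c[2])/v[2]
def proj(cam,P,obs=None):
    m=camera_model(cam);K=np.array(m["K"]);d=np.array(m["dist_coeffs"])
    if cam=="wrist":
        o=obs or get_obs();T=np.eye(4);T[:3,:3]=R.from_quat(o["ee_rot"]).as_matrix();T[:3,3]=o["tcp_pos"];T=T@np.array(m["mount"])
    else: T=np.array(m["cam_to_world"])
    T=np.linalg.inv(T);return cv2.projectPoints(np.atleast_2d(P).astype(float),cv2.Rodrigues(T[:3,:3])[0],T[:3,3],K,d)[0][:,0]
E
python3 - <<'E'
from h import *
for c in ["scene","side"]:
    cv2.imwrite(f"pics/{c}0.png",read_camera(c)[...,::-1])
    print(c,np.round(camera_model(c)["cam_to_world"],3).tolist(),camera_model(c)["K"])
    for q,z in [("cup",33),("spout_tip",90),("tray_handle",135),("bearing",106),("nut",109),("collar",100),("parts_box",25),("sorting_stand",50),("piston",30),("tool_box_corner",0),("ball_1_center",98),("grease_tin",26)]:
        for r in find_in(c,q)[:5]:
            print(q,round(r["score"],2),np.round(r["centre"]),np.round(at(c,r["centre"],z)))
o=get_obs();print(o["time"],o["ee_rot"],np.round(camera_model("wrist")["mount"],3).tolist())
E
```

```text
scene [[-0.863, -0.239, 0.445, -20.872], [-0.505, 0.398, -0.766, 965.208], [0.006, -0.886, -0.465, 717.145], [0.0, 0.0, 0.0, 1.0]] [[424.20105361   0.         310.65897721]
 [  0.         424.20105361 198.59047425]
 [  0.           0.           1.        ]]
cup 0.76 [301. 250.] [501. 122.  33.]
cup 0.53 [326. 259.] [419. 123.  33.]
spout_tip 0.77 [348. 184.] [ 527. -230.   90.]
tray_handle 0.93 [346. 184.] [ 492. -142.  135.]
tray_handle 0.18 [356. 178.] [ 484. -195.  135.]
bearing 0.46 [356. 179.] [ 507. -247.  106.]
nut 0.68 [333. 182.] [ 559. -178.  109.]
collar 0.55 [246. 260.] [541. 311. 100.]
collar 0.39 [348. 187.] [ 508. -187.  100.]
parts_box 0.89 [263. 281.] [517. 280.  25.]
sorting_stand 0.94 [348. 195.] [ 522. -222.   50.]
piston 0.72 [327. 256.] [426. 107.  30.]Traceback (most recent call last):
  File "<stdin>", line 6, in <module>
ValueError: it knows: ball_1_center, ball_2_center, ball_3_center, ball_4_center, ball_5_center, bearing, collar, con_rod, cup, grease_tin, nut, parts_box, parts_box_lid, piston, screwdriver, sorting_stand, spark
```

View pics/scene0.png

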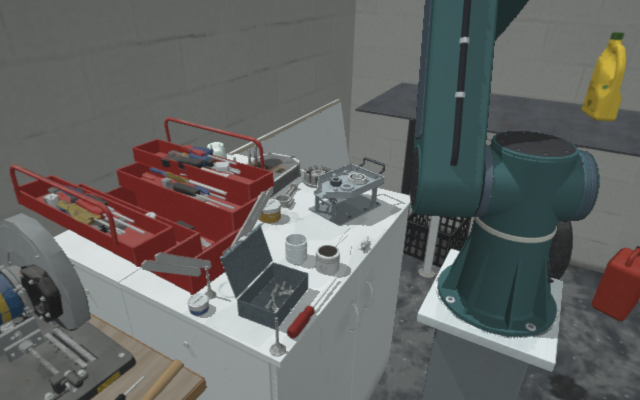

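The scene picture shows the box at (263,281), two cylinders at (297,247) and (327,258), and the tray at (348,188).

Run:
```python
from h import *
for c in ["side","wrist"]:
    cv2.imwrite(f"pics/{c}0.png",read_camera(c)[...,::-1])
    if c=="side": print(c,np.round(camera_model(c)["cam_to_world"],3).tolist())
    for q,z in [("cup",33),("spout_tip",90),("tray_handle",135),("bearing",106),("nut",109),("collar",100),("parts_box",25),("sorting_stand",50),("piston",30),("ball_1_center",98),("grease_tin",26)]:
        for r in find_in(c,q)[:5]:
            print(q,round(r["score"],2),np.round(r["centre"]),np.round(at(c,r["centre"],z)))
o=get_obs();print(o["time"],o["ee_rot"],np.round(camera_model("wrist")["mount"],3).tolist())
```

```text
side [[0.946, -0.167, 0.279, 250.97], [-0.325, -0.454, 0.83, -1005.354], [-0.012, -0.875, -0.484, 662.937], [0.0, 0.0, 0.0, 1.0]]
spout_tip 0.7 [332. 238.] [ 538. -228.   90.]
tray_handle 0.72 [333. 239.] [ 516. -291.  135.]
bearing 0.57 [330. 246.] [ 516. -275.  106.]
nut 0.68 [341. 226.] [ 564. -214.  109.]
nut 0.56 [333. 237.] [ 531. -250.  109.]
collar 0.33 [337. 234.] [ 548. -229.  100.]
parts_box 0.68 [298. 228.] [505. -66.  25.]
sorting_stand 0.6 [329. 261.] [ 521. -253.   50.]
piston 0.53 [330. 261.] [ 532. -229.   30.]
piston 0.16 [319. 231.] [ 548. -106.   30.]
ball_1_center 0.6 [356. 248.] [ 569. -290.   98.]
grease_tin 0.76 [368. 204.] [722. -18.  26.]
1.7 [ 9.75814693e-01  2.18599372e-01  4.30243643e-06 -5.83106581e-06] [[0.0, -0.956, -0.295, 83.933], [1.0, 0.0, 0.0, -0.019], [-0.0, -0.295, 0.956, -153.705], [0.0, 0.0, 0.0, 1.0]]
```

View pics/side0.png

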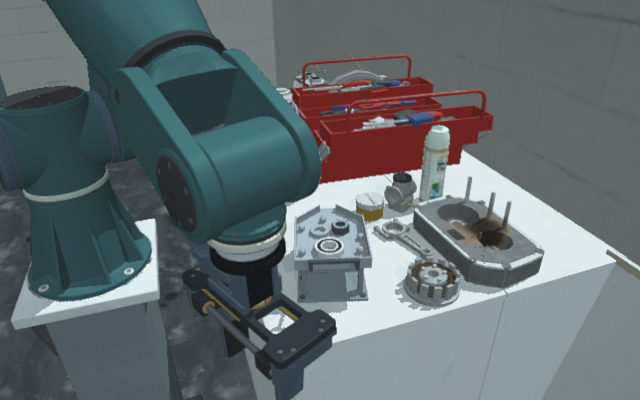

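View pics/wrist0.png

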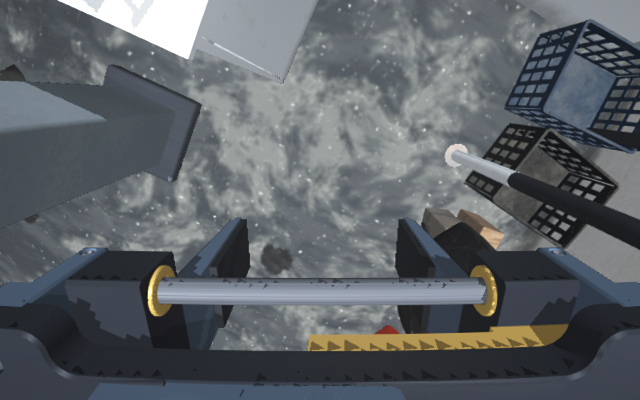

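The side picture shows the tray at (330,240), and the wrist sees only the floor. I'll enlarge both tray views and the cylinders in one picture.

Run:
```python
import cv2,numpy as np
a=cv2.imread("pics/scene0.png");b=cv2.imread("pics/side0.png")
f=lambda i,x,y,w,h:cv2.resize(i[y:y+h,x:x+w],(400,300),interpolation=cv2.INTER_CUBIC)
cv2.imwrite("pics/z.png",np.vstack([np.hstack([f(a,300,150,100,75),f(b,270,195,120,90+0)]),np.hstack([f(a,220,210,160,120),f(b,240,255,160,120)])]))
```

```text
(no output)
```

View pics/z.png

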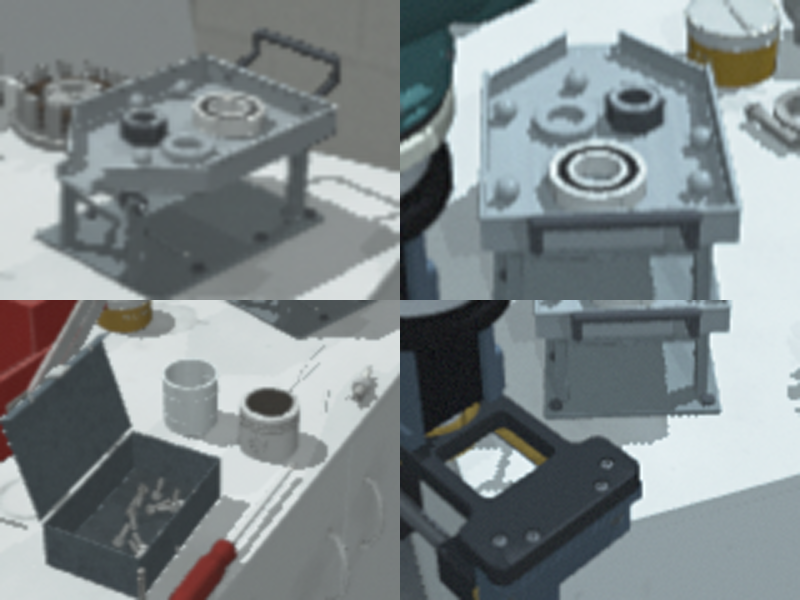

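Run:
```python
from h import *
from scipy.optimize import least_squares
L=[("scene",(364.5,158.3),(145,43,135)),("scene",(384.5,166.3),(145,-43,135)),("scene",(351.8,163.8),(103,77,112)),("scene",(383.8,175),(103,-77,112)),
("side",(294,258.6),(103,-77,112)),("side",(372.6,257.4),(103,77,112)),("side",(333.6,264.6),(140,0,135))]
def w(p,l):
    c,s=np.cos(p[2]),np.sin(p[2]);return np.array([p[0]+c*l[0]-s*l[1],p[1]+s*l[0]+c*l[1],l[2]])
f=lambda p:np.concatenate([proj(c,w(p,l))[0]-u for c,u,l in L])
r=least_squares(f,[520,-230,-1.6],loss="soft_l1");print(r.x,np.round(r.fun,1))
print("spout",w(r.x,(-133,0,90)),"handle",w(r.x,(140,0,135)))
print("cup",at("scene",(296,248),33),"cuprim",at("scene",(296,243-12),66))
for u in [(220+45*.4,210+225*.4),(220+132*.4,210+135*.4),(220+220*.4,210+160*.4)]: print("box rim",at("scene",u,50))
```

```text
[ 534.2053428  -227.94029099   -1.88113573] [ 1.  -1.4 -0.5 -2.4 -1.3 -0.8 -0.5  1.2  0.1  1.4 -1.3  0.8  0.  -3.3]
spout [ 574.82112767 -101.29370391   90.        ] handle [ 491.45188505 -361.25248792  135.        ]
cup [517.80293523 119.91060003  33.        ] cuprim [537.72555796  87.53156165  66.        ]
box rim [506.90442823 390.26356726  50.        ]
box rim [517.29300317 234.44600533  50.        ]
box rim [416.79837714 223.48439017  50.        ]
```

>>> carry_out(targets=[[0.503,-0.584,-0.01,0.34,1],[0.503,-0.584,-0.01,0.34,1],[0.503,-0.584,-0.01,0.34,1],[0.503,-0.584,-0.01,0.34,1],[0.503,-0.584,-0.01,0.34,1],[0.503,-0.584,-0.01,0.34,1],[0.503,-0.584,-0.01,0.34,1],[0.503,-0.584,-0.01,0.34,1],[0.503,-0.584,-0.01,0.34,1],[0.503,-0.584,-0.01,0.34,1]])

```text
time: 2.95
tcp_pos: [465.8, -28.8, 239.5]
ee_rot: [0.999, 0.05, 0.001, 0.0]
contact_force: [0.8, -0.2, -0.9]
grip_width: 91.4
```

>>> carry_out(targets=[[0.053,-0.134,0,0,1],[0.053,-0.134,0,0,1],[0.053,-0.134,0,0,1],[0.053,-0.134,0,0,1],[0.053,-0.134,0,0,1]])

```text
time: 3.58
tcp_pos: [504.4, 106.7, 238.9]
ee_rot: [0.999, 0.05, -0.0, 0.0]
contact_force: [-0.2, -0.9, -0.1]
grip_width: 91.3
```

```bash
cat >> h.py <<'E'
def psi(o):
    x=R.from_quat(o["ee_rot"]).as_matrix()[:,0];return np.arctan2(x[1],x[0])
def go(X,Y,Z,ps=None,o=None):
    o=o or get_obs();M=R.from_quat(o["ee_rot"]).as_matrix();d=M.T@(np.array([X,Y,Z])-o["tcp_pos"])
    t=0 if ps is None else (psi(o)-ps+np.pi)%(2*np.pi)-np.pi
    print("move",np.round(d/1000,4),"turn",round(t,3))
E
python3 - <<'E'
from h import *
o=get_obs();im=read_camera("wrist");cv2.imwrite("pics/w1.png",im[...,::-1])
print(np.round(o["tcp_pos"]),psi(o),o["joints"])
for q,z in [("cup",66),("piston",57),("parts_box",25)]:
    for r in find_in("wrist",q)[:3]: print(q,round(r["score"],2),np.round(r["centre"]),np.round(at("wrist",r["centre"],z,o)))
E
```

```text
[504. 107. 239.] 0.10000545026332593 [ 1.63390065e-01  7.50508735e-02  2.09893753e+00 -1.47431487e-04
  9.67970867e-01  1.63426453e+00]
cup 0.67 [310. 161.] [524. 122.  66.]
cup 0.44 [392. 276.] [393.   9.  66.]
piston 0.62 [310. 232.] [438. 115.  57.]
parts_box 0.93 [153. 172.] [484. 317.  25.]
```

View pics/w1.png

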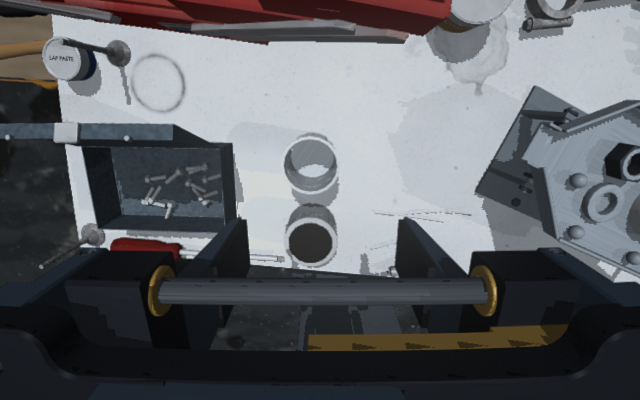

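```bash
cat >> h.py <<'E'
def circ(cam,X,Y,z,r,o=None):
    a=np.linspace(0,2*np.pi,60);p=proj(cam,np.c_[X+r*np.cos(a),Y+r*np.sin(a),0*a+z],o);return np.round([*p.min(0),*p.max(0)])
E
python3 - <<'E'
from h import *
o=get_obs()
c=at("wrist",(311.5,166),66,o);print(c,circ("wrist",c[0],c[1],66,31.5,o),circ("wrist",c[0],c[1],0,31.5,o))
c=at("wrist",(312,241),57,o);print(c,circ("wrist",c[0],c[1],57,33,o),circ("wrist",c[0],c[1],0,33,o))
im=cv2.cvtColor(cv2.imread("pics/w1.png"),cv2.COLOR_BGR2GRAY)
print(im[125:205:1,311].tolist());print(im[165,270:350].tolist())
E
```

```text
[519.35087741 119.81472835  66.        ] [283. 137. 340. 194.] [289. 131. 337. 179.]
[425.70599696 111.1367665   57.        ] [285. 215. 339. 265.] [290. 200. 337. 244.]
[206, 205, 206, 205, 206, 206, 196, 174, 143, 135, 141, 182, 212, 210, 170, 132, 127, 127, 126, 126, 127, 127, 125, 124, 127, 128, 129, 129, 129, 126, 125, 124, 125, 125, 123, 123, 125, 126, 124, 131, 183, 200, 201, 201, 202, 202, 200, 200, 201, 201, 202, 200, 150, 122, 122, 130, 126, 122, 123, 122, 124, 132, 127, 122, 122, 125, 170, 203, 200, 167, 143, 140, 139, 139, 139, 140, 141, 135, 108, 78]
[206, 206, 206, 206, 206, 206, 206, 205, 205, 205, 206, 211, 214, 185, 98, 83, 89, 89, 84, 80, 73, 72, 79, 103, 127, 126, 125, 127, 124, 123, 126, 127, 127, 125, 125, 128, 130, 151, 182, 185, 184, 183, 191, 202, 203, 201, 200, 195, 185, 183, 181, 183, 183, 163, 129, 124, 123, 123, 124, 124, 121, 107, 85, 81, 90, 95, 120, 177, 203, 205, 208, 208, 208, 208, 208, 207, 207, 208, 208, 208]
```

The wrist picture shows the cup rim at (311,166), the piston at (312,241), the box at (153,180) and the nut/collar at the right edge. The cup is at (519,120).

Run:
```python
from h import *
go(519.5,120.5,55)
```

```text
move [ 0.0162 -0.0121  0.1841] turn 0
```

>>> carry_out(targets=[[0.0165,-0.0125,0.03,0,1],[0.0165,-0.0125,0.08,0,1],[0.0165,-0.0125,0.13,0,1],[0.0165,-0.0125,0.165,0,1],[0.0165,-0.0125,0.184,0,1],[0.0165,-0.0125,0.184,0,1],[0.0165,-0.0125,0.184,0,-1],[0.0165,-0.0125,0.184,0,-1],[0.0165,-0.0125,0.184,0,-1],[0.0165,-0.0125,0.184,0,-1]], grip_force=20)

```text
time: 5.03
tcp_pos: [520.4, 121.9, 55.8]
ee_rot: [0.999, 0.05, 0.001, -0.0]
contact_force: [-1.8, -2.1, 8.4]
grip_width: 63.1
```

>>> carry_out(targets=[[0,0,-0.04,0,-1],[0,0,-0.1,0,-1],[0,0.03,-0.15,0,-1],[0,0.09,-0.15,0,-1],[-0.008,0.15,-0.15,0,-1],[-0.008,0.182,-0.15,0,-1],[-0.008,0.182,-0.15,0,-1],[-0.008,0.182,-0.15,0,-1]])

```text
time: 6.02
tcp_pos: [530.0, -59.6, 204.9]
ee_rot: [0.999, 0.05, -0.0, -0.0]
contact_force: [-0.7, 0.2, -3.3]
grip_width: 63.5
```

Run:
```python
from h import *
o=get_obs();im=read_camera("wrist");cv2.imwrite("pics/w2.png",im[...,::-1])
print(np.round(o["tcp_pos"]),psi(o),o["grip_width"])
for q,z in [("spout_tip",90),("tray_handle",135),("bearing",106),("nut",109),("collar",100),("ball_1_center",98)]:
    for r in find_in("wrist",q)[:5]: print(q,round(r["score"],2),np.round(r["centre"]),np.round(at("wrist",r["centre"],z,o)))
```

```text
[530. -60. 205.] 0.10061269810199767 63.47198221634027
spout_tip 0.72 [495. 179.] [ 562. -217.   90.]
tray_handle 0.72 [493. 182.] [ 569. -188.  135.]
tray_handle 0.35 [484. 177.] [ 572. -180.  135.]
bearing 0.74 [496. 181.] [ 564. -209.  106.]
bearing 0.65 [536. 226.] [ 526. -258.  106.]
nut 0.7 [429. 198.] [ 544. -151.  109.]
nut 0.61 [493. 179.] [ 565. -203.  109.]
collar 0.61 [477. 231.] [ 514. -207.  100.]
collar 0.22 [536. 230.] [ 520. -264.  100.]
ball_1_center 0.86 [584. 179.] [ 573. -297.   98.]
```

View pics/w2.png

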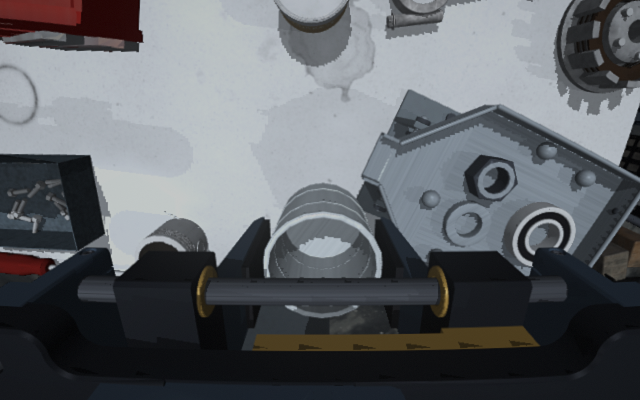

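The picture shows the spout tip at about (378,160), nut (490,178), collar (463,224), bearing (540,236), three balls at (430,199), (546,152), (587,178), and the base-plate corner at (405,90).

Run:
```python
from h import *
from scipy.optimize import least_squares
o=get_obs()
def w(p,l):
    c,s=np.cos(p[2]),np.sin(p[2]);return np.array([p[0]+c*l[0]-s*l[1],p[1]+s*l[0]+c*l[1],l[2]])
L=[((391,137),(-133,20,101)),((365,182),(-133,-20,101)),((500,106),(-60,77,112)),((406,90),(-108,75,6))]
f=lambda p:np.concatenate([proj("wrist",w(p,l),o)[0]-u for u,l in L])
for p0 in [[534.2,-227.9,-1.881]]:
    print(np.round(f(p0),1));r=least_squares(f,p0);print(r.x,np.round(r.fun,1));p=r.x
print("spout",w(p,(-133,0,90)),"cup",w(p,(-153,0,0)),"handle",w(p,(140,0,135)))
P=[proj("wrist",w(p,l),o)[0] for l in [(-133,20,101),(-133,-20,101),(-118,20,101),(-118,-20,101),(-60,77,112),(-60,-77,112),(103,77,112),(103,-77,112),(-133,20,90),(-133,-20,90),(-108,75,6),(-108,-75,6)]]
im=cv2.imread("pics/w2.png")
im=cv2.resize(im[80:280,340:640],None,fx=2.6,fy=2.6)
for q in P: cv2.drawMarker(im,tuple(int(v) for v in (q-[340,80])*2.6),(0,0,255),0,14,1)
cv2.imwrite("pics/ov.png",im)
```

```text
[-4.2 -4.   0.9 -6.3  3.   0.3  5.9 -2.4]
[ 536.22084435 -230.67282248   -1.82867918] [-5.3  1.2  2.2 -0.6  0.7 -0.2  3.2 -0.5]
spout [ 570.14036522 -102.07085475   90.        ] cup [575.24104505 -82.73221299   0.        ] handle [ 500.51608554 -366.04331483  135.        ]
```

View pics/ov.png

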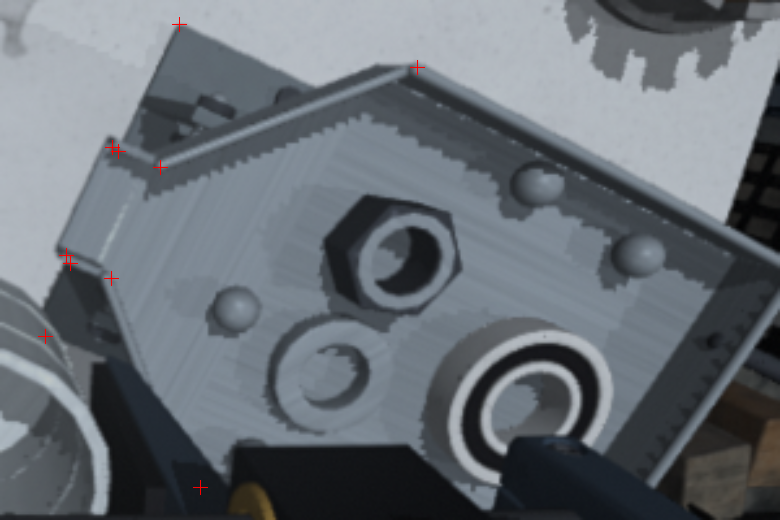

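The fitted outline lies within about 3 mm of the tray; its yaw is about -1.84 and the cup target is (576,-82).

Run:
```python
from h import *
o=get_obs()
go(585,-50,205,1.30)
print(at("wrist",(140,45),100,o),at("wrist",(140,45),0,o),at("wrist",(345,55),0,o))
```

```text
move [ 0.0554 -0.0039  0.    ] turn -1.198
[643.51215428  97.40134388 100.        ] [655.01430513 154.75517799   0.        ] [664.6607386  -70.88681572   0.        ]
```

>>> carry_out(targets=[[0.0554,-0.004,0,-0.18,-1],[0.0554,-0.004,0,-0.36,-1],[0.0554,-0.004,0,-0.54,-1],[0.0554,-0.004,0,-0.72,-1],[0.0554,-0.004,0,-0.9,-1],[0.0554,-0.004,0,-1.08,-1],[0.0554,-0.004,0,-1.198,-1],[0.0554,-0.004,0.05,-1.198,-1],[0.0554,-0.004,0.1,-1.198,-1],[0.0554,-0.004,0.115,-1.198,-1]])

```text
time: 7.62
tcp_pos: [583.3, -50.0, 87.5]
ee_rot: [0.796, 0.605, -0.002, -0.001]
contact_force: [-0.5, 0.2, -2.5]
grip_width: 63.5
```

Run:
```python
from h import *
o=get_obs();print(o["tcp_pos"],psi(o),o["grip_width"])
go(584,-52,59); go(576,-82,59);go(576,-82,56.5)
```

```text
[583.32249898 -49.99669053  87.51990176] 1.2990608012044844 63.45320495491706
move [-0.0017  0.0013  0.0285] turn 0
move [-0.0328  0.0017  0.0285] turn 0
move [-0.0328  0.0017  0.031 ] turn 0
```

>>> carry_out(targets=[[0,0,0.027,0,-1],[0,0,0.027,0,-1],[-0.012,0.001,0.027,0,-1],[-0.025,0.0017,0.027,0,-1],[-0.0328,0.0017,0.027,0,-1],[-0.0328,0.0017,0.027,0,-1]])

```text
time: 8.38
tcp_pos: [577.7, -83.2, 63.4]
ee_rot: [0.797, 0.604, 0.0, 0.0]
contact_force: [0.8, 0.3, -2.9]
grip_width: 63.1
```

Run:
```python
from h import *
o=get_obs();print(o["tcp_pos"],psi(o),o["contact_force"])
for q in ["cup","spout_tip"]:
    read_camera("scene"); print(q,find_in("scene",q)[:2])
go(576,-82,56)
```

```text
[577.74441009 -83.23939224  63.43758233] 1.297696023658027 [ 0.76064836  0.29666682 -2.8642245 ]
cup [{'centre': [315.8, 212.2], 'score': 0.55}]
spout_tip [{'centre': [360.7, 174.9], 'score': 0.82}]
move [-0.0002 -0.0018  0.0071] turn 0
```

>>> carry_out(targets=[[0,-0.001,0.004,0,-1],[0,-0.001,0.0073,0,-1],[0,-0.001,0.0073,0,-1],[0,-0.001,0.0073,0,0.2],[0,-0.001,0.0073,0,0.8],[0,-0.001,0.0073,0,0.8],[0,-0.001,-0.03,0,0.8],[0,-0.001,-0.09,0,0.8],[0,-0.001,-0.14,0,0.8],[0,-0.001,-0.14,0,0.8]])

```text
time: 9.82
tcp_pos: [578.9, -82.7, 207.0]
ee_rot: [0.796, 0.605, 0.002, 0.003]
contact_force: [0.2, 0.2, -0.3]
grip_width: 82.1
```

Run:
```python
from h import *
o=get_obs();im=read_camera("wrist");cv2.imwrite("pics/w3.png",im[...,::-1])
print(o["time"],np.round(o["tcp_pos"]),psi(o),o["joints"])
def w(p,l):
    c,s=np.cos(p[2]),np.sin(p[2]);return np.array([p[0]+c*l[0]-s*l[1],p[1]+s*l[0]+c*l[1],l[2]])
p=(536.2,-230.7,-1.835)
print("rim exp",circ("wrist",577,-83,66,31.5,o),"spout exp",proj("wrist",[w(p,(-133,20,101)),w(p,(-133,-20,101))],o))
for q,z in [("cup",66),("spout_tip",90)]:
    for r in find_in("wrist",q)[:5]: print(q,round(r["score"],2),np.round(r["centre"]),np.round(at("wrist",r["centre"],z,o)))
go(*w(p,(140,0,230)),-1.835+np.pi/2); print(w(p,(140,0,230)))
```

```text
9.825 [579. -83. 207.] 1.298782355234208 [-1.81652329e-01  2.28370117e-01  1.98677573e+00 -1.03016186e-04
  9.19673551e-01  9.04255892e-02]
rim exp [288. 158. 351. 218.] spout exp [[340.42580309 220.5492013 ]
 [296.70103035 220.97825577]]
cup 0.89 [318. 182.] [578. -76.  66.]
cup 0.32 [314. 269.] [ 547. -169.   66.]
spout_tip 0.84 [314. 269.] [ 551. -155.   90.]
spout_tip 0.36 [472. 191.] [ 716. -117.   90.]
spout_tip 0.35 [305. 277.] [ 540. -162.   90.]
spout_tip 0.3 [115.  40.] [451.  94.  90.]
move [-0.2938  0.0024 -0.028 ] turn 1.563
[ 499.64030814 -365.84210643  230.        ]
```

View pics/w3.png

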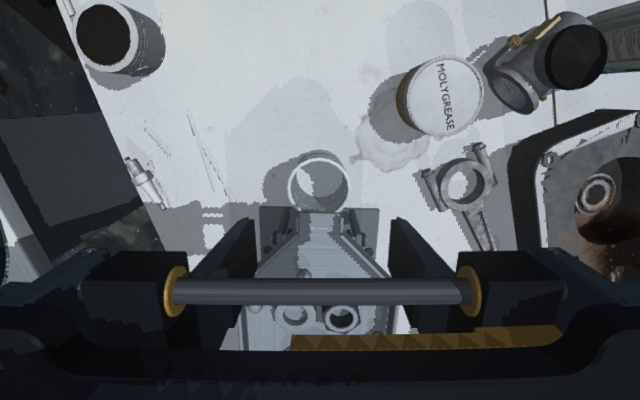

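The cup at (320,183) overlaps the spout tip at (319,209). I'll measure the overlap numerically.

Run:
```python
from h import *
o=get_obs();g=cv2.cvtColor(cv2.imread("pics/w3.png"),cv2.COLOR_BGR2GRAY)
print(g[140:225,319].tolist());print(g[183,278:360].tolist());print(g[212,285:355].tolist())
for px in [(319.5,209),(319.5,212)]: print(at("wrist",px,90,o),at("wrist",px,101,o))
for y in (-83,-80,-77): print(circ("wrist",578,y,66,31.5,o),circ("wrist",578,y,0,31.5,o))
```

```text
[193, 194, 194, 193, 193, 193, 192, 194, 195, 162, 124, 131, 117, 105, 115, 124, 117, 165, 201, 209, 178, 134, 121, 121, 120, 119, 120, 122, 123, 124, 123, 122, 119, 120, 119, 120, 120, 118, 118, 120, 122, 121, 119, 120, 120, 119, 120, 121, 120, 119, 118, 120, 120, 120, 118, 119, 116, 93, 81, 80, 80, 81, 81, 91, 100, 102, 101, 101, 103, 110, 96, 81, 69, 109, 134, 140, 143, 145, 144, 141, 143, 143, 141, 143, 143]
[121, 121, 121, 120, 120, 120, 119, 120, 120, 144, 181, 197, 185, 139, 119, 112, 111, 119, 123, 122, 162, 199, 201, 198, 195, 196, 198, 193, 193, 198, 200, 200, 199, 196, 192, 169, 122, 117, 120, 120, 120, 120, 119, 120, 121, 120, 119, 119, 121, 120, 119, 118, 120, 120, 121, 121, 120, 119, 117, 119, 118, 117, 108, 90, 82, 82, 79, 80, 85, 143, 203, 207, 198, 193, 193, 193, 194, 193, 193, 192, 192, 192]
[48, 48, 46, 42, 51, 62, 63, 63, 62, 64, 64, 62, 59, 59, 63, 66, 66, 65, 64, 63, 63, 63, 63, 66, 70, 74, 74, 75, 75, 74, 74, 75, 75, 71, 69, 74, 74, 76, 78, 77, 73, 69, 72, 76, 77, 77, 75, 72, 68, 79, 104, 115, 119, 118, 110, 91, 79, 71, 65, 64, 65, 64, 70, 71, 56, 53, 58, 59, 61, 73]
[570.6586898  -92.92417541  90.        ] [571.82619936 -89.12701931 101.        ]
[569.85822226 -95.76794534  90.        ] [571.05887758 -91.85303442 101.        ]
[292. 158. 356. 219.] [297. 148. 350. 199.]
[291. 155. 355. 217.] [297. 145. 350. 197.]
[290. 152. 355. 214.] [296. 143. 349. 195.]
```

>>> carry_out(targets=[[-0.03,0,-0.03,0.18,0.8],[-0.06,0,-0.03,0.36,0.5],[-0.1,0.001,-0.03,0.54,0.3],[-0.14,0.001,-0.03,0.72,0.1],[-0.18,0.002,-0.03,0.9,0.1],[-0.22,0.002,-0.03,1.08,0.1],[-0.26,0.002,-0.03,1.26,0.1],[-0.29,0.002,-0.03,1.44,0.1],[-0.29,0.002,-0.03,1.563,0.1],[-0.29,0.002,-0.03,1.563,0.1]])

```text
time: 11.22
tcp_pos: [500.1, -361.9, 231.1]
ee_rot: [0.991, -0.132, -0.001, -0.001]
contact_force: [-0.0, -0.1, -0.9]
grip_width: 50.0
```

Run:
```python
from h import *
o=get_obs();im=read_camera("wrist");cv2.imwrite("pics/w4.png",im[...,::-1])
print(o["time"],np.round(o["tcp_pos"]),psi(o),o["joints"],o["grip_width"])
for q,z in [("tray_handle",135),("bearing",106),("nut",109),("collar",100),("ball_1_center",98)]:
    for r in find_in("wrist",q)[:5]: print(q,round(r["score"],2),np.round(r["centre"]),np.round(at("wrist",r["centre"],z,o)))
```

```text
11.225 [ 500. -362.  231.] -0.26392406503434035 [-6.64150400e-01  2.52132031e-01  1.90489694e+00 -2.09535778e-05
  9.87364406e-01  1.17058295e+00] 50.030431677069345
tray_handle 0.87 [183. 173.] [ 556. -255.  135.]
tray_handle 0.62 [145. 171.] [ 567. -223.  135.]
bearing 0.74 [226. 211.] [ 506. -266.  106.]
bearing 0.32 [184. 127.] [ 593. -257.  106.]
nut 0.86 [144. 172.] [ 564. -205.  109.]
collar 0.69 [158. 216.] [ 518. -193.  100.]
ball_1_center 0.52 [234. 135.] [ 573. -296.   98.]
```

View pics/w4.png

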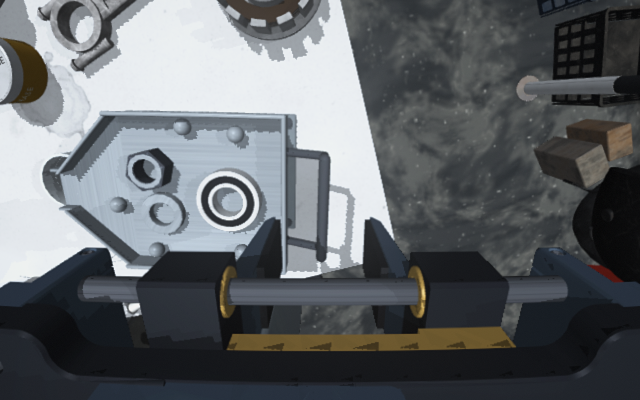

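The handle bar runs from (326,155) to (321,258). The bearing is at (228,201), nut (149,170), collar (166,213), and five balls are visible.

Run:
```python
from h import *
o=get_obs()
a=at("wrist",(326,154),135,o);b=at("wrist",(321,258),135,o);c=(a+b)/2
print(a,b,c,np.linalg.norm(a-b),np.arctan2(*(a-b)[1::-1]))
ps=np.arctan2(*(a-b)[1::-1])
go(c[0],c[1],136,ps)
for n,px,z in [("bearing",(229.5,200),106),("nut",(150,170),109),("collar",(167,213),100),("balls",(118,205),98)]: print(n,at("wrist",px,z,o))
# handle ends in scene/spout from handle
print("stand",c-140*np.array([np.sin(-ps)*-1*-1,0,0]))
```

```text
[ 540.3808849  -375.73860137  135.        ] [ 448.31672067 -346.6151269   135.        ] [ 494.34880278 -361.17686414  135.        ] 96.56079484759181 -0.30637837733351925
move [-0.0065  0.0012  0.0969] turn 0.044
bearing [ 516.61764574 -272.82862934  106.        ]
nut [ 565.14950474 -210.62252216  109.        ]
collar [ 518.77098571 -203.42801801  100.        ]
balls [ 539.73132507 -155.35282202   98.        ]
stand [ 452.12373171 -361.17686414  135.        ]
```

>>> carry_out(targets=[[-0.0065,0.001,0.0,0.044,0.1],[-0.0065,0.001,0.04,0.044,0.1],[-0.0065,0.001,0.08,0.044,0.1],[-0.0065,0.001,0.096,0.044,0.1],[-0.0065,0.001,0.096,0.044,0.1],[-0.0065,0.001,0.096,0.044,-1],[-0.0065,0.001,0.096,0.044,-1],[-0.0065,0.001,0.096,0.044,-1],[-0.0065,0.001,0.096,0.044,-1],[-0.0065,0.001,0.096,0.044,-1]], grip_force=25)

```text
time: 12.78
tcp_pos: [494.6, -360.8, 137.3]
ee_rot: [0.988, -0.154, 0.0, -0.001]
contact_force: [2.9, 6.6, 4.6]
grip_width: 9.4
```

>>> carry_out(targets=[[0,-0.0006,-0.0024,0,-1],[0,-0.0012,-0.0048,0,-1],[0,-0.0019,-0.0072,0,-1],[0,-0.0025,-0.0095,0,-1],[0,-0.0027,-0.0102,0,-1],[0,-0.0029,-0.0109,0,-1],[0,-0.0031,-0.0116,0,-1],[0,-0.0033,-0.0123,0,-1],[0,-0.0035,-0.013,0,-1],[0,-0.0038,-0.0137,0,-1]])

```text
time: 14.02
tcp_pos: [495.5, -357.4, 150.3]
ee_rot: [0.988, -0.153, -0.0, -0.0]
contact_force: [5.3, 1.3, -7.6]
grip_width: 9.4
```

>>> carry_out(targets=[[0,-0.0002,-0.0007,0,-1],[0,-0.0004,-0.0014,0,-1],[0,-0.0006,-0.0021,0,-1],[0,-0.0008,-0.0028,0,-1],[0,-0.001,-0.0035,0,-1],[0,-0.0012,-0.0042,0,-1],[0,-0.0014,-0.0049,0,-1],[0,-0.0016,-0.0056,0,-1],[0,-0.0018,-0.0063,0,-1],[0,-0.002,-0.007,0,-1]])

```text
time: 15.28
tcp_pos: [496.2, -355.3, 157.3]
ee_rot: [0.988, -0.153, -0.0, -0.0]
contact_force: [5.7, 4.6, -7.8]
grip_width: 9.2
```

Run:
```python
from h import *
o=get_obs();im=read_camera("wrist");cv2.imwrite("pics/w5.png",im[...,::-1])
print(o["time"],np.round(o["tcp_pos"],1),o["contact_force"],o["grip_width"])
print([(round(r["score"],2),np.round(r["centre"])) for r in find_in("wrist","ball_1_center")])
read_camera("side");print([(round(r["score"],2),np.round(r["centre"])) for r in find_in("side","ball_1_center")])
```

```text
15.275 [ 496.2 -355.3  157.3] [ 5.72820436  4.58840418 -7.82732546] 9.219696079674534
[(0.8, array([149., 146.])), (0.2, array([188., 239.]))]
[]
```

>>> carry_out(targets=[[0,-0.0003,-0.0009,0,-1],[0,-0.0006,-0.0018,0,-1],[0,-0.0009,-0.0027,0,-1],[0,-0.0012,-0.0036,0,-1],[0,-0.0015,-0.0045,0,-1],[0,-0.0018,-0.0054,0,-1],[0,-0.0021,-0.0063,0,-1],[0,-0.0024,-0.0072,0,-1],[0,-0.0027,-0.0081,0,-1],[0,-0.003,-0.009,0,-1]])

```text
time: 16.73
tcp_pos: [497.1, -352.3, 166.2]
ee_rot: [0.988, -0.153, -0.0, -0.0]
contact_force: [7.2, 4.7, -8.9]
grip_width: 9.4
```

>>> carry_out(targets=[[0,-0.0006,-0.0018,0,-1],[0,-0.0012,-0.0036,0,-1],[0,-0.0018,-0.0054,0,-1],[0,-0.0024,-0.0072,0,-1],[0,-0.003,-0.009,0,-1],[0,-0.0038,-0.011,0,-1],[0,-0.0046,-0.013,0,-1],[0,-0.0054,-0.015,0,-1],[0,-0.0063,-0.017,0,-1],[0,-0.0072,-0.019,0,-1]])

```text
time: 17.98
tcp_pos: [499.3, -344.9, 185.0]
ee_rot: [0.988, -0.153, -0.0, -0.001]
contact_force: [9.4, 8.2, -10.0]
grip_width: 9.5
```

Run:
```python
from h import *
o=get_obs();im=read_camera("wrist");s=read_camera("scene")
print(o["time"],np.round(o["tcp_pos"],1),o["contact_force"],o["grip_width"])
a=cv2.resize(im[90:300,20:340],None,fx=2,fy=2);b=cv2.resize(s[150:270,280:400],(420,420),interpolation=cv2.INTER_CUBIC)
a=a[:420,:380+0] if 0 else cv2.resize(im[90:300,30:220],None,fx=2,fy=2)
cv2.imwrite("pics/w6.png",np.hstack([a,b])[...,::-1])
```

```text
17.975 [ 499.3 -344.9  185. ] [  9.40088295   8.17769964 -10.01421899] 9.497331189848088
```

View pics/w6.png

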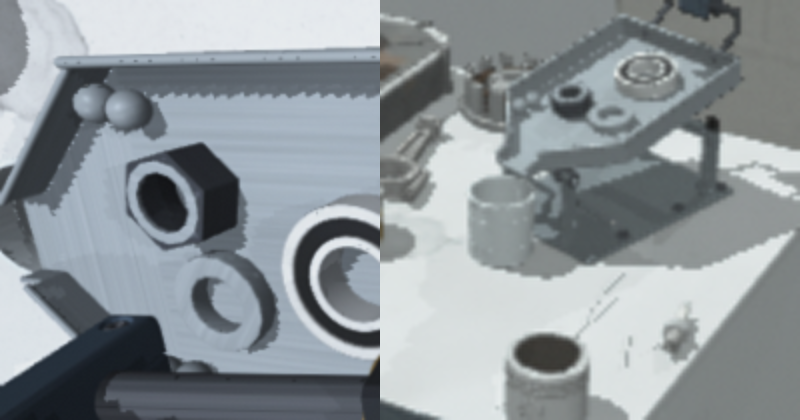

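>>> carry_out(targets=[[0,-0.001,-0.002,0,-1],[0,-0.002,-0.004,0,-1],[0,-0.003,-0.006,0,-1],[0,-0.004,-0.008,0,-1],[0,-0.0051,-0.01,0,-1],[0,-0.0062,-0.012,0,-1],[0,-0.0073,-0.014,0,-1],[0,-0.0084,-0.016,0,-1],[0,-0.0096,-0.018,0,-1],[0,-0.011,-0.0205,0,-1]])

```text
time: 19.32
tcp_pos: [502.4, -334.7, 205.4]
ee_rot: [0.988, -0.153, -0.0, -0.001]
contact_force: [7.0, 4.4, -11.1]
grip_width: 9.3
```

Run:
```python
from h import *
o=get_obs();im=read_camera("wrist")
print(o["time"],np.round(o["tcp_pos"],1),o["contact_force"],o["grip_width"])
print([(round(r["score"],2),np.round(r["centre"])) for r in find_in("wrist","ball_1_center")])
cv2.imwrite("pics/w7.png",im[...,::-1])
a=cv2.imread("pics/w6.png")
d=cv2.resize(im[90:300,30:220],None,fx=2,fy=2)
# ball blobs by Hough
g=cv2.cvtColor(im,cv2.COLOR_RGB2GRAY)[90:300,20:260];c=cv2.HoughCircles(cv2.resize(g,None,fx=3,fy=3),cv2.HOUGH_GRADIENT,1.2,40,param1=120,param2=22,minRadius=24,maxRadius=42);print(None if c is None else np.round(c[0]/3+[20,90,0]))
```

```text
19.325 [ 502.4 -334.7  205.4] [  7.0322976    4.36778845 -11.10311116] 9.33146632726199
[(0.66, array([21., 81.]))]
[[211. 219.  14.]
 [133. 192.  13.]
 [127. 180.  13.]
 [224. 237.  14.]
 [108. 241.  10.]]
```

>>> carry_out(targets=[[0,0,0,0,-1],[0,0,0,0,-1],[0,0,0,0,-1],[0,0,0,0,-1]])

```text
time: 19.92
tcp_pos: [502.4, -334.7, 205.4]
ee_rot: [0.988, -0.153, -0.0, -0.001]
contact_force: [7.4, 5.2, -10.6]
grip_width: 9.1
```

Run:
```python
from h import *
im=read_camera("wrist");s=read_camera("side");t=read_camera("scene")
f=lambda i:cv2.resize(i,(400,300),interpolation=cv2.INTER_CUBIC)
cv2.imwrite("pics/w8.png",np.vstack([np.hstack([f(im[80:290,0:280]),f(s[190:280,270:390])]),np.hstack([f(t[150:240,290:410]),f(t[185:245,290:370])])])[...,::-1])
```

```text
(no output)
```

View pics/w8.png

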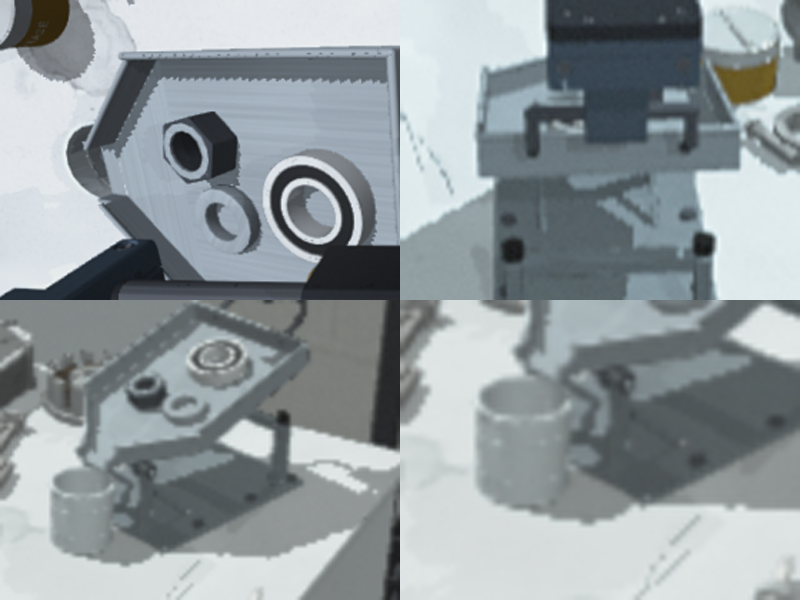

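All balls that were visible have left the tray and the flat parts have stayed, so I'll lower it along the arc.

>>> carry_out(targets=[[0,0.0038,0.0064,0,-1],[0,0.0073,0.0129,0,-1],[0,0.0106,0.0196,0,-1],[0,0.0138,0.0263,0,-1],[0,0.0167,0.0331,0,-1],[0,0.0194,0.04,0,-1],[0,0.0219,0.047,0,-1],[0,0.0242,0.054,0,-1],[0,0.0263,0.0611,0,-1],[0,0.0273,0.065,0,-1]])

```text
time: 21.32
tcp_pos: [494.4, -360.6, 140.4]
ee_rot: [0.988, -0.154, -0.0, -0.001]
contact_force: [7.4, 8.4, -7.8]
grip_width: 9.0
```

>>> carry_out(targets=[[0,0.0008,0.003,0,-1],[0,0.0008,0.003,0,-1],[0,0.0008,0.003,0,-0.6],[0,0.0008,0.003,0,0.1],[0,0.0008,0.003,0,0.1],[0,0.0008,0.003,0,0.1],[0,0.0008,-0.03,0,0.1],[0,0.0008,-0.08,0,0.1],[0,0.0008,-0.12,0,0.1],[0,0.0008,-0.12,0,0.1]])

```text
time: 22.58
tcp_pos: [495.2, -363.5, 264.6]
ee_rot: [0.988, -0.154, 0.002, 0.001]
contact_force: [-0.1, -0.1, 0.8]
grip_width: 50.3
```

Run:
```python
from h import *
o=get_obs();im=read_camera("wrist");cv2.imwrite("pics/w9.png",im[...,::-1])
print(o["time"],np.round(o["tcp_pos"],1),o["grip_width"],psi(o))
for q,z in [("bearing",106),("nut",109),("collar",100),("ball_1_center",98)]:
    for r in find_in("wrist",q)[:3]: print(q,round(r["score"],2),np.round(r["centre"]),np.round(at("wrist",r["centre"],z,o)))
```

```text
22.575 [ 495.2 -363.5  264.6] 50.26242184445124 -0.3083164257294237
bearing 0.61 [228. 197.] [ 512. -263.  106.]
nut 0.8 [157. 169.] [ 564. -204.  109.]
collar 0.66 [173. 211.] [ 515. -194.  100.]
```

View pics/w9.png

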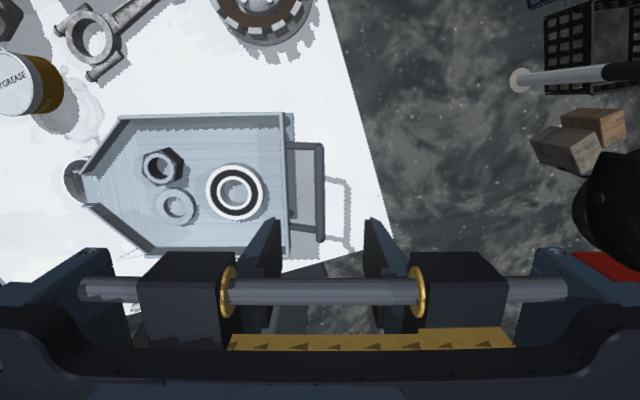

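The tray is down and empty of balls: bearing top at (234,191), nut (164,165), collar (177,206). Next I need exact grasp positions and the box pose from the saved picture.

```bash
cat > hw.py <<'E'
from h import *
E
python3 - <<'E'
from h import *
o=get_obs()
for n,px,z in [("bearing",(234,191.5),106),("nut",(163.5,166),109),("collar",(177,206),100),("handle",(320.5,194),135)]: print(n,np.round(at("wrist",px,z,o),1))
p=at("wrist",(234,191.5),106,o);print("bearing exp px",circ("wrist",p[0],p[1],106,31,o))
g=cv2.cvtColor(cv2.imread("pics/w9.png"),cv2.COLOR_BGR2GRAY)
print(g[192,198:272].tolist());print(g[155:228,234].tolist())
o1=dict(tcp_pos=np.array([504.4,106.7,238.9]),ee_rot=R.from_matrix(np.array([[np.cos(.1),np.sin(.1),0],[np.sin(.1),-np.cos(.1),0],[0,0,-1]])).as_quat())
for px in [(233,143),(237,220),(84,147),(84,232)]: print("box",px,np.round(at("wrist",px,50,o1),1))
go(p[0],p[1],150,1.265)
E
```

```text
bearing [ 514.4 -271.   106. ]
nut [ 562.8 -212.5  109. ]
collar [ 517.1 -201.7  100. ]
handle [ 492.6 -360.1  135. ]
bearing exp px [205. 163. 263. 219.]
[180, 180, 180, 180, 181, 181, 181, 201, 229, 237, 239, 212, 123, 57, 48, 51, 49, 52, 119, 224, 239, 218, 136, 93, 93, 94, 99, 118, 122, 121, 126, 182, 190, 189, 188, 188, 188, 187, 180, 180, 179, 179, 179, 179, 179, 179, 179, 179, 178, 188, 227, 238, 234, 156, 62, 51, 52, 52, 51, 78, 175, 240, 237, 232, 186, 100, 91, 100, 110, 111, 119, 151, 176, 178]
[192, 188, 186, 186, 186, 188, 190, 164, 140, 144, 210, 236, 238, 240, 181, 72, 51, 53, 52, 51, 85, 205, 241, 242, 188, 116, 112, 112, 110, 110, 113, 161, 180, 186, 188, 188, 188, 188, 182, 179, 185, 188, 186, 183, 181, 180, 164, 143, 140, 143, 148, 194, 237, 244, 165, 70, 49, 50, 48, 51, 112, 228, 238, 238, 222, 200, 200, 196, 191, 191, 195, 196, 195]
box (233, 143) [533.3 210.1  50. ]
box (237, 220) [440.7 203.8  50. ]
box (84, 147) [512.9 385.4  50. ]
box (84, 232) [403.4 400.   50. ]
move [-0.0074 -0.093   0.1099] turn -1.573
```

>>> carry_out(targets=[[-0.007,-0.03,0,-0.18,0.7],[-0.007,-0.06,0.01,-0.36,0.7],[-0.007,-0.093,0.02,-0.54,0.7],[-0.007,-0.093,0.04,-0.72,0.7],[-0.007,-0.093,0.055,-0.9,0.7],[-0.007,-0.093,0.07,-1.08,0.7],[-0.007,-0.093,0.08,-1.26,0.7],[-0.007,-0.093,0.08,-1.44,0.7],[-0.007,-0.093,0.08,-1.573,0.7],[-0.007,-0.093,0.08,-1.573,0.7]])

```text
time: 24.08
tcp_pos: [515.1, -271.5, 180.3]
ee_rot: [0.807, 0.591, -0.0, -0.001]
contact_force: [-0.0, 0.4, 0.9]
grip_width: 77.6
```

Run:
```python
from h import *
o=get_obs();im=read_camera("wrist");cv2.imwrite("pics/w10.png",im[...,::-1])
print(o["time"],np.round(o["tcp_pos"],1),o["grip_width"],psi(o))
for q,z in [("bearing",106),("nut",109),("collar",100),("cup",66),("ball_1_center",20)]:
    for r in find_in("wrist",q)[:3]: print(q,round(r["score"],2),np.round(r["centre"]),np.round(at("wrist",r["centre"],z,o)))
print(circ("wrist",514,-272,106,31,o))
go(514,-271.5,109.5,1.265,o)
```

```text
24.075 [ 515.1 -271.5  180.3] 77.55378066843507 1.2638718546281735
bearing 0.63 [321. 219.] [ 512. -278.  106.]
nut 0.92 [374. 106.] [ 574. -206.  109.]
nut 0.64 [332. 129.] [ 541. -212.  109.]
collar 0.73 [292. 103.] [ 519. -186.  100.]
[282. 174. 360. 247.]
move [-0.0004 -0.0009  0.0708] turn -0.001
```

>>> carry_out(targets=[[0,-0.001,0.045,0,0.7],[0,-0.001,0.065,0,0.7],[0,-0.001,0.07,0,0.7],[0,-0.001,0.07,0,0.7],[0,-0.001,0.07,0,-1],[0,-0.001,0.07,0,-1],[0,-0.001,0.07,0,-1],[0,-0.001,0.07,0,-1]], grip_force=30)

```text
time: 25.38
tcp_pos: [514.9, -271.5, 112.0]
ee_rot: [0.807, 0.591, 0.0, 0.0]
contact_force: [-1.9, 0.2, 6.6]
grip_width: 60.0
```

Run:
```python
from h import *
o=get_obs();print(o["contact_force"])
c,s=np.cos(.11),np.sin(.11)
for z in (215,): go(466-5*c-22*s,300-5*s+22*c,z,.11)
```

```text
[-1.85322211  0.18121731  6.64408396]
move [ 0.5483 -0.2322 -0.1033] turn 1.155
```

>>> carry_out(targets=[[0,0,-0.05,0,-1],[0.03,-0.012,-0.1,0.1,-1],[0.548,-0.232,-0.103,1.155,-1],[0.548,-0.232,-0.103,1.155,-1],[0.548,-0.232,-0.103,1.155,-1],[0.548,-0.232,-0.103,1.155,-1],[0.548,-0.232,-0.103,1.155,-1],[0.548,-0.232,-0.103,1.155,-1],[0.548,-0.232,-0.103,1.155,-1],[0.548,-0.232,-0.103,1.155,-1]])

```text
time: 26.62
tcp_pos: [467.9, 224.9, 214.1]
ee_rot: [0.999, 0.054, 0.0, -0.0]
contact_force: [1.3, -0.4, -3.3]
grip_width: 59.6
```

Run:
```python
from h import *
o=get_obs();print(o["grip_width"],o["tcp_pos"],psi(o))
c,s=np.cos(.11),np.sin(.11)
go(466-5*c-22*s,300-5*s+22*c,215,.11)
```

```text
59.616763457802726 [467.94370975 224.91966942 214.09990223] 0.10901432951612604
move [ 0.0012 -0.0968 -0.0009] turn -0.001
```

Run:
```python
from h import *
o=get_obs();im=read_camera("wrist")
for q in ["parts_box","parts_box_lid"]:
    for r in find_in("wrist",q)[:2]: print(q,round(r["score"],2),np.round(r["centre"]),np.round(at("wrist",r["centre"],25,o)))
g=cv2.cvtColor(cv2.imread("pics/w1.png"),cv2.COLOR_BGR2GRAY)
ps=.1;o1=dict(tcp_pos=np.array([504.4,106.7,238.9]),ee_rot=R.from_matrix(np.array([[np.cos(ps),np.sin(ps),0],[np.sin(ps),-np.cos(ps),0],[0,0,-1]])).as_quat())
for r in (150,170,190,210): 
    print(r,g[r,75:130:3].tolist(),g[r,215:246].tolist())
for c in (110,150,190,220): print(c,g[205:250,c].tolist())
```

```text
parts_box 0.74 [236. 139.] [501. 325.  25.]
parts_box 0.63 [616. 174.] [ 511. -130.   25.]
parts_box_lid 0.67 [226. 102.] [540. 338.  25.]
parts_box_lid 0.25 [605. 111.] [581. -89.  25.]
150 [195, 194, 164, 17, 20, 21, 20, 20, 18, 20, 20, 21, 51, 55, 54, 51, 52, 53, 53] [59, 59, 59, 59, 54, 46, 42, 42, 41, 42, 41, 43, 43, 44, 43, 43, 38, 74, 191, 203, 202, 202, 201, 201, 201, 201, 202, 202, 202, 201, 201]
170 [194, 195, 192, 195, 30, 26, 24, 25, 26, 25, 28, 23, 23, 70, 56, 51, 57, 54, 55] [58, 56, 57, 58, 58, 61, 50, 40, 41, 40, 40, 41, 41, 40, 42, 42, 42, 39, 53, 135, 139, 136, 144, 212, 214, 212, 212, 212, 212, 213, 212]
190 [204, 194, 193, 194, 190, 76, 24, 24, 25, 24, 23, 26, 23, 26, 50, 70, 54, 55, 55] [70, 74, 61, 52, 55, 56, 62, 63, 45, 38, 38, 38, 38, 39, 39, 40, 41, 40, 38, 46, 112, 140, 141, 141, 140, 141, 139, 154, 212, 213, 212]
210 [207, 206, 204, 206, 205, 200, 165, 22, 25, 25, 23, 24, 23, 24, 25, 29, 72, 91, 93] [88, 87, 86, 89, 89, 88, 87, 88, 97, 57, 37, 38, 39, 38, 37, 39, 39, 40, 39, 35, 45, 129, 212, 214, 212, 211, 206, 206, 206, 206, 206]
110 [25, 25, 26, 26, 25, 25, 22, 21, 24, 24, 25, 24, 24, 23, 21, 25, 32, 39, 40, 42, 44, 43, 42, 52, 111, 193, 208, 205, 199, 198, 197, 196, 193, 193, 194, 194, 195, 197, 185, 156, 142, 98, 87, 91, 85]
150 [59, 94, 97, 92, 91, 93, 88, 89, 85, 83, 73, 46, 43, 45, 45, 43, 42, 42, 42, 44, 45, 46, 45, 44, 49, 75, 109, 124, 124, 117, 114, 159, 190, 191, 127, 42, 34, 39, 41, 41, 41, 43, 45, 48, 52]
190 [89, 88, 89, 91, 92, 92, 92, 84, 81, 80, 83, 82, 48, 45, 48, 45, 44, 45, 43, 47, 47, 47, 46, 44, 45, 46, 64, 104, 130, 130, 129, 127, 127, 153, 203, 205, 205, 205, 204, 201, 195, 194, 194, 193, 165]
220 [90, 89, 89, 87, 87, 88, 86, 86, 85, 82, 79, 82, 73, 54, 49, 48, 48, 48, 51, 50, 53, 53, 52, 51, 51, 46, 46, 45, 46, 46, 46, 46, 45, 45, 46, 45, 45, 45, 45, 45, 44, 41, 36, 34, 29]
```

Run:
```python
from h import *
ps=.1;o1=dict(tcp_pos=np.array([504.4,106.7,238.9]),ee_rot=R.from_matrix(np.array([[np.cos(ps),np.sin(ps),0],[np.sin(ps),-np.cos(ps),0],[0,0,-1]])).as_quat())
A=lambda px,z:np.array([at("wrist",p,z,o1)[:2] for p in px])
print("right",A([(232.5,150),(235.5,210)],0));print("front",A([(110,229),(150,231),(190,232.5)],50));print("left",A([(82,150),(94,210)],50))
from scipy.optimize import least_squares
r=A([(232.5,150),(233.5,170),(234.5,190),(235.5,210)],0);f=A([(110,229),(150,231),(190,232.5)],50);l=A([(82,150),(86,170),(89.5,190),(94,210)],50)
def F(p):
    c,s=np.cos(p[2]),np.sin(p[2]);L=lambda q:(q-p[:2])@np.array([[c,-s],[s,c]])
    return np.r_[L(r)[:,1]+82,L(f)[:,0]+51,L(l)[:,1]-82]
q=least_squares(F,[466,300,.1]);print(q.x,np.round(q.fun,1))
o=get_obs();c,s=np.cos(q.x[2]),np.sin(q.x[2])
for y in(22,): go(q.x[0]-5*c-y*s,q.x[1]-5*s+y*c,215,q.x[2],o)
```

```text
right [[516.22318818 224.38360407]
 [433.81456637 219.00588778]]
front [[411.57886162 364.4064671 ]
 [414.54408456 312.55331309]
 [417.97996168 261.90572362]]
left [[509.15504788 388.24405896]
 [435.1354814  382.35167426]]
[4.66470812e+02 3.03053102e+02 6.63057101e-02] [ 0.2  0.2  0.2  0.3  0.3 -0.2 -0.1  0.2 -0.3  0.  -0.8]
move [ 0.0035 -0.0996 -0.0012] turn 0.048
```

>>> carry_out(targets=[[0.0035,-0.05,0,0.048,-1],[0.0035,-0.0996,0.0,0.048,-1],[0.0035,-0.0996,0.05,0.048,-1],[0.0035,-0.0996,0.1,0.048,-1],[0.0035,-0.0996,0.14,0.048,-1],[0.0035,-0.0996,0.17,0.048,-1],[0.0035,-0.0996,0.17,0.048,-1],[0.0035,-0.0996,0.17,0.048,0.6],[0.0035,-0.0996,0.17,0.048,0.6],[0.0035,-0.0996,0.17,0.048,0.6]])

```text
time: 28.02
tcp_pos: [461.7, 322.7, 44.9]
ee_rot: [1.0, 0.031, 0.001, -0.0]
contact_force: [0.1, -0.3, -0.1]
grip_width: 73.0
```

Run:
```python
from h import *
o=get_obs();go(517.5,-202.5,180,-.306,o);print(psi(o))
```

```text
move [ 0.0235  0.5275 -0.1356] turn 0.368
0.06174073803017969
```

>>> carry_out(targets=[[0,0,-0.06,0,0.6],[0,0,-0.12,0,0.6],[0.001,0.04,-0.16,0.05,0.6],[0.0235,0.5275,-0.15,0.368,0.35],[0.0235,0.5275,-0.145,0.368,0.35],[0.0235,0.5275,-0.1356,0.368,0.35],[0.0235,0.5275,-0.1356,0.368,0.35],[0.0235,0.5275,-0.1356,0.368,0.35],[0.0235,0.5275,-0.1356,0.368,0.35],[0.0235,0.5275,-0.1356,0.368,0.35]])

```text
time: 29.28
tcp_pos: [511.7, -154.1, 183.0]
ee_rot: [0.988, -0.153, 0.001, 0.0]
contact_force: [0.5, 1.1, 1.0]
grip_width: 61.6
```

Run:
```python
from h import *
o=get_obs();go(517.5,-202.5,180,-.306,o);print(psi(o),o["tcp_pos"])
```

```text
move [0.0202 0.0444 0.003 ] turn -0.0
-0.3062159270083147 [ 511.67098255 -154.06718828  182.99999956]
```

>>> carry_out(targets=[[0.0202,0.0444,0,0,0.35],[0.0202,0.0444,0,0,0.35],[0.0202,0.0444,0,0,0.35]])

```text
time: 29.65
tcp_pos: [517.2, -199.9, 182.5]
ee_rot: [0.988, -0.153, 0.0, -0.0]
contact_force: [0.1, 0.4, -0.2]
grip_width: 61.6
```

Run:
```python
from h import *
o=get_obs();im=read_camera("wrist");cv2.imwrite("pics/w11.png",im[...,::-1]);print(o["time"],o["tcp_pos"])
for q,z in [("nut",109),("collar",100)]:
    for r in find_in("wrist",q)[:3]: print(q,round(r["score"],2),np.round(r["centre"]),np.round(at("wrist",r["centre"],z,o)))
print(circ("wrist",517.5,-202.5,100,22,o),"bore",circ("wrist",517.5,-202.5,100,12.5,o),"nut",circ("wrist",564,-211.5,109,20,o))
g=cv2.cvtColor(im,cv2.COLOR_RGB2GRAY)
c=cv2.HoughCircles(cv2.resize(g[60:300,200:440],None,fx=3,fy=3),cv2.HOUGH_GRADIENT,1.2,60,param1=120,param2=30,minRadius=60,maxRadius=110);print(None if c is None else np.round(c[0]/3+[200,60,0])[:6].tolist())
m=((g<75)*255).astype(np.uint8);m[:60]=0;m[215:]=0;m[:,:240]=0;m[:,410:]=0
for k in cv2.findContours(m,cv2.RETR_EXTERNAL,cv2.CHAIN_APPROX_NONE)[0]:
    if cv2.contourArea(k)>400: h=cv2.convexHull(k);print(cv2.boundingRect(k),cv2.approxPolyDP(h,4,True)[:,0].tolist())
```

```text
29.65 [ 517.20686643 -199.92888046  182.47756385]
nut 0.66 [308. 164.] [ 557. -201.  109.]
collar 0.72 [315. 217.] [ 511. -192.  100.]
[298. 180. 352. 231.] bore [310. 192. 340. 221.] nut [291. 124. 345. 177.]
[[319.0, 207.0, 25.0], [310.0, 152.0, 22.0]]
```

Run:
```python
from h import *
o=get_obs()
c=at("wrist",(319,207),100,o);n=at("wrist",(310,152),109,o);print(c,n,proj("wrist",[o["tcp_pos"][0],o["tcp_pos"][1],100],o))
go(c[0],c[1],108.5,-.306,o)
g=cv2.cvtColor(cv2.imread("pics/w11.png"),cv2.COLOR_BGR2GRAY)
print(g[207,285:350].tolist());print(g[120:190:1,310].tolist());print(g[150,270:350].tolist())
```

```text
[ 518.76943373 -197.00006358  100.        ] [ 565.27317723 -204.81181175  109.        ] [[322.04398049 207.74662505]]
move [ 0.0006 -0.0025  0.074 ] turn 0.001
[147, 146, 147, 147, 147, 147, 146, 136, 138, 164, 167, 165, 162, 159, 157, 154, 152, 148, 121, 73, 84, 98, 122, 152, 154, 153, 153, 152, 152, 153, 151, 152, 152, 152, 151, 152, 151, 148, 144, 144, 144, 144, 143, 144, 144, 144, 144, 138, 113, 117, 153, 154, 153, 151, 151, 152, 152, 155, 152, 129, 95, 113, 142, 150, 150]
[148, 151, 153, 157, 155, 120, 65, 60, 71, 76, 129, 159, 158, 156, 156, 156, 115, 84, 86, 87, 87, 87, 86, 86, 89, 90, 88, 87, 90, 106, 111, 100, 126, 141, 139, 141, 144, 142, 143, 145, 146, 146, 141, 86, 45, 42, 43, 62, 117, 148, 152, 153, 154, 153, 103, 71, 70, 89, 95, 95, 88, 66, 77, 121, 169, 173, 165, 163, 160, 157]
[155, 155, 152, 149, 146, 146, 147, 146, 146, 146, 146, 146, 145, 146, 145, 139, 108, 71, 78, 119, 156, 157, 156, 156, 133, 68, 41, 62, 87, 88, 88, 88, 88, 87, 87, 87, 87, 86, 86, 88, 111, 141, 145, 144, 144, 144, 143, 143, 143, 143, 143, 143, 144, 144, 143, 117, 99, 143, 159, 160, 160, 161, 134, 76, 68, 66, 76, 96, 122, 136, 120, 134, 151, 152, 152, 151, 151, 151, 152, 153]
```

>>> carry_out(targets=[[0.0005,-0.0025,0.045,0,0.35],[0.0005,-0.0025,0.068,0,0.35],[0.0005,-0.0025,0.074,0,0.35],[0.0005,-0.0025,0.074,0,0.35],[0.0005,-0.0025,0.074,0,-1],[0.0005,-0.0025,0.074,0,-1],[0.0005,-0.0025,0.074,0,-1],[0.0005,-0.0025,0.074,0,-1],[0.0005,-0.0025,0.03,0,-1],[0.0005,-0.0025,-0.01,0,-1]])

```text
time: 31.05
tcp_pos: [518.5, -198.0, 193.3]
ee_rot: [0.988, -0.153, -0.0, -0.0]
contact_force: [0.4, -0.5, -0.9]
grip_width: 42.3
```

```bash
cat >> h.py <<'E'
def box(x,y,z,o=None):
    c,s=np.cos(.066),np.sin(.066);go(466.5+x*c-y*s,303+x*s+y*c,z,.066,o)
E
python3 - <<'E'
from h import *
o=get_obs();print(o["tcp_pos"],o["grip_width"],o["contact_force"]);box(-5,-36,215,o)
E
```

```text
[ 518.46814064 -198.00092613  193.34089066] 42.28223146396939 [ 0.38526596 -0.45923119 -0.94885342]
move [-0.1922 -0.4267 -0.0215] turn -0.372
```

>>> carry_out(targets=[[-0.192,-0.4267,-0.0215,-0.372,-1],[-0.192,-0.4267,-0.0215,-0.372,-1],[-0.192,-0.4267,-0.0215,-0.372,-1],[-0.192,-0.4267,-0.0215,-0.372,-1],[-0.192,-0.4267,-0.0215,-0.372,-1],[-0.192,-0.4267,-0.0215,-0.372,-1],[-0.192,-0.4267,-0.0215,-0.372,-1],[-0.192,-0.4267,-0.0215,-0.372,-1],[-0.192,-0.4267,-0.0215,-0.372,-1]])

```text
time: 32.17
tcp_pos: [463.9, 268.4, 213.9]
ee_rot: [0.999, 0.034, 0.0, -0.0]
contact_force: [-0.0, -0.2, -1.1]
grip_width: 42.6
```

Run:
```python
from h import *
o=get_obs();im=read_camera("wrist");cv2.imwrite("pics/w12.png",im[...,::-1]);print(o["tcp_pos"],o["grip_width"]);box(-5,-36,42,o)
for r in find_in("wrist","bearing")[:3]: print(r,at("wrist",r["centre"],18,o))
```

```text
[463.86676738 268.35979402 213.94087324] 42.59817692762444
move [-1.000e-04  1.600e-03  1.719e-01] turn 0.002
{'centre': [281.2, 162.3], 'score': 0.58} [476.23542589 316.81525753  18.        ]
```

>>> carry_out(targets=[[0,0.001,0.05,0,-1],[0,0.001,0.1,0,-1],[0,0.001,0.15,0,-1],[0,0.001,0.17,0,-1],[0,0.001,0.17,0,-1],[0,0.001,0.17,0,0.15],[0,0.001,0.17,0,0.15],[0,0.001,0.12,0,0.15],[0,0.001,0.06,0,0.15],[0,0.001,0.0,0,0.15]])

```text
time: 33.52
tcp_pos: [464.2, 265.6, 216.7]
ee_rot: [0.999, 0.033, 0.001, -0.0]
contact_force: [0.4, 1.0, -0.5]
grip_width: 52.6
```

Run:
```python
from h import *
o=get_obs();im=read_camera("wrist");cv2.imwrite("pics/w13.png",im[...,::-1]);print(o["tcp_pos"],o["grip_width"])
for q in("collar","bearing"):
  for r in find_in("wrist",q)[:2]: print(q,r,at("wrist",r["centre"],15,o))
go(565.3,-206,185,-.306,o)
```

```text
[464.23117462 265.55039332 216.66214373] 52.561721811773886
collar {'centre': [321.4, 165.1], 'score': 0.79} [475.49164742 267.14850375  15.        ]
bearing {'centre': [263.4, 174.0], 'score': 0.62} [460.18752516 335.64558974  15.        ]
move [0.0698 0.4772 0.0315] turn 0.372
```

>>> carry_out(targets=[[0.0698,0.4772,0.0,-0.26,0.2],[0.0698,0.4772,0.0,-0.26,0.2],[0.0698,0.4772,0.0,-0.26,0.2],[0.0698,0.4772,0.0,-0.26,0.2],[0.0698,0.4772,0.0,-0.26,0.2],[0.0698,0.4772,0.0,-0.26,0.2],[0.0698,0.4772,0.0315,-0.26,0.2],[0.0698,0.4772,0.0315,-0.26,0.2],[0.0698,0.4772,0.0315,-0.26,0.2],[0.0698,0.4772,0.0315,-0.26,0.2]])

```text
time: 34.92
tcp_pos: [564.8, -205.5, 181.8]
ee_rot: [0.987, 0.162, -0.0, -0.0]
contact_force: [-0.7, 0.8, -0.0]
grip_width: 54.7
```

Run:
```python
from h import *
o=get_obs();im=read_camera("wrist");cv2.imwrite("pics/w14.png",im[...,::-1]);print(o["time"],o["tcp_pos"],o["grip_width"],psi(o))
g=cv2.cvtColor(im,cv2.COLOR_RGB2GRAY)
for r in find_in("wrist","nut")[:2]: print(r)
c=cv2.HoughCircles(cv2.resize(g[120:300,240:400],None,fx=3,fy=3),cv2.HOUGH_GRADIENT,1.2,30,param1=120,param2=25,minRadius=30,maxRadius=80);print(None if c is None else np.round(c[0]/3+[240,120,0])[:6].tolist())
print("exp",circ("wrist",565,-206,109,20,o))
# straight edges
e=cv2.Canny(cv2.resize(g[150:250,270:380],None,fx=3,fy=3),60,150)
for l in (cv2.HoughLinesP(e,1,np.pi/180,18,minLineLength=30,maxLineGap=5)):
    l=l[0]; print(np.round(l/3+[270,150,270,150]).astype(int).tolist(),round(np.degrees(np.arctan2(l[3]-l[1],l[2]-l[0]))%60,0))
```

```text
34.925 [ 564.7546148  -205.53979888  181.79796069] 54.714935954684435 0.32533718873277184
{'centre': [325.3, 216.3], 'score': 0.74}
[[323.0, 207.0, 24.0], [321.0, 217.0, 20.0], [331.0, 213.0, 15.0]]
exp [297. 187. 348. 235.]
[303, 193, 313, 186] 24.0
[367, 154, 379, 163] 38.0
[321, 182, 341, 190] 22.0
[328, 231, 338, 226] 32.0
[277, 219, 277, 229] 28.0
[367, 240, 368, 227] 33.0
[363, 151, 375, 160] 38.0
```

>>> carry_out(targets=[[0,0,0.045,0,0.2],[0,0,0.066,0,0.2],[0,0,0.071,0,0.2],[0,0,0.071,0,0.2],[0,0,0.071,0,-1],[0,0,0.071,0,-1],[0,0,0.071,0,-1],[0,0,0.071,0,-1],[0,0,0.03,0,-1],[0,0,-0.03,0,-1]])

```text
time: 36.28
tcp_pos: [564.3, -205.6, 212.2]
ee_rot: [0.987, 0.162, -0.001, -0.001]
contact_force: [0.8, -0.2, -0.0]
grip_width: 37.2
```

Run:
```python
from h import *
o=get_obs();print(o["tcp_pos"],o["grip_width"],o["contact_force"]);box(-5,-34,215,o)
```

```text
[ 564.28190479 -205.55610325  212.23197287] 37.16362098040379 [ 0.84386079 -0.15876246 -0.00519605]
move [ 0.0565 -0.4815 -0.0019] turn 0.26
```

>>> carry_out(targets=[[0.0565,-0.4815,-0.002,0.26,-1],[0.0565,-0.4815,-0.002,0.26,-1],[0.0565,-0.4815,-0.002,0.26,-1],[0.0565,-0.4815,-0.002,0.26,-1],[0.0565,-0.4815,-0.002,0.26,-1],[0.0565,-0.4815,-0.002,0.26,-1],[0.0565,-0.4815,-0.002,0.26,-1],[0.0565,-0.4815,-0.002,0.26,-1],[0.0565,-0.4815,-0.002,0.26,-1]])

```text
time: 37.4
tcp_pos: [464.0, 270.8, 214.5]
ee_rot: [0.999, 0.035, 0.0, -0.0]
contact_force: [-0.3, -0.2, 0.1]
grip_width: 37.2
```

Run:
```python
from h import *
o=get_obs();im=read_camera("wrist");print(o["tcp_pos"],o["grip_width"],o["contact_force"]);box(-5,-34,50,o)
print(find_in("wrist","nut")[:2])
```

```text
[464.03311556 270.75094347 214.53293844] 37.2118444558333 [-0.29123962 -0.15484513  0.13637648]
move [-0.0005  0.002   0.1645] turn 0.003
[{'centre': [321.0, 256.8], 'score': 0.75}]
```

>>> carry_out(targets=[[0,0.002,0.05,0,-1],[0,0.002,0.1,0,-1],[0,0.002,0.145,0,-1],[0,0.002,0.165,0,-1],[0,0.002,0.165,0,-1],[0,0.002,0.165,0,0.1],[0,0.002,0.165,0,0.1],[0,0.002,0.12,0,0.1],[0,0.002,0.06,0,0.1],[0,0.002,0.0,0,0.1]])

```text
time: 38.75
tcp_pos: [464.8, 266.2, 217.1]
ee_rot: [0.999, 0.033, 0.001, -0.0]
contact_force: [1.1, 0.1, 0.5]
grip_width: 50.2
```

>>> carry_out(targets=[[-0.02,0.06,-0.02,0,0.1],[-0.02,0.1,-0.02,0,0.1],[-0.02,0.1,-0.02,0,0.1],[-0.02,0.1,-0.02,0,0.1]])

```text
time: 39.25
tcp_pos: [451.8, 165.4, 235.0]
ee_rot: [0.999, 0.033, 0.001, -0.0]
contact_force: [0.3, 0.7, 0.1]
grip_width: 49.8
```

Run:
```python
from h import *
o=get_obs();w=read_camera("wrist");t=read_camera("scene")
print(o["time"],o["tcp_pos"],o["contact_force"])
read_camera("wrist")
for q in("nut","collar","bearing","cup"): print(q,[(round(r["score"],2),np.round(at("wrist",r["centre"],18,o))) for r in find_in("wrist",q)[:2]])
f=lambda i:cv2.resize(i,(400,300),interpolation=cv2.INTER_CUBIC)
cv2.imwrite("pics/end.png",np.vstack([np.hstack([f(w[60:300,0:320]),f(t[235:325,220:340])]),np.hstack([f(t[150:240,290:410]),f(t[180:240,290:370])])])[...,::-1])
```

```text
39.25 [451.79098051 165.4398349  234.9690601 ] [0.27928819 0.72876339 0.14626231]
nut [(0.74, array([457., 272.,  18.]))]
collar [(0.52, array([472., 242.,  18.])), (0.36, array([ 546., -206.,   18.]))]
bearing [(0.88, array([476., 314.,  18.]))]
cup [(0.72, array([ 584., -101.,   18.])), (0.42, array([364., 328.,  18.]))]
```

View pics/end.png

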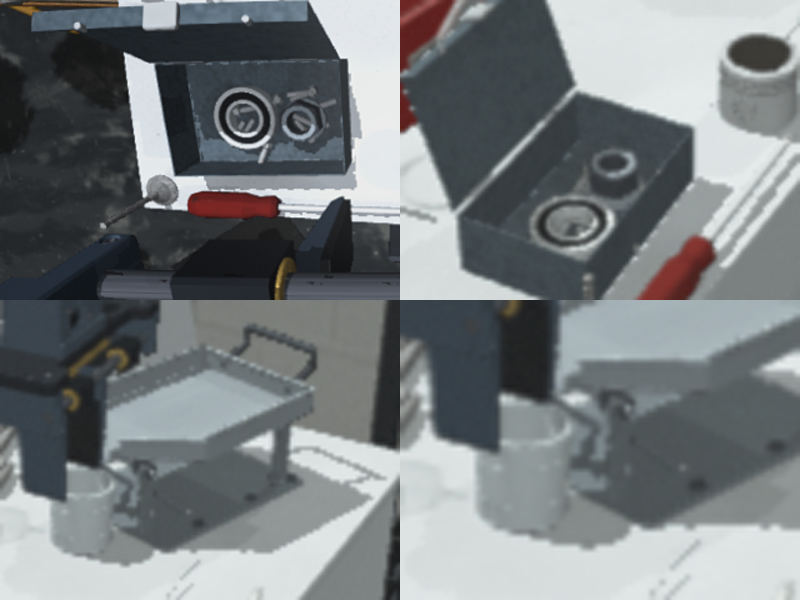

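The bearing and the nut (on the collar) are in the box, the tray is empty and down, and the cup is standing. One close look into the cup before handing in.

>>> carry_out(targets=[[0.051,0.259,-0.03,0,0.1],[0.051,0.259,-0.03,0,0.1],[0.051,0.259,-0.03,0,0.1],[0.051,0.259,-0.03,0,0.1],[0.051,0.259,-0.03,0,0.1],[0.051,0.259,-0.03,0,0.1],[0.051,0.259,-0.03,0,0.1]])

```text
time: 40.48
tcp_pos: [519.0, -88.6, 263.9]
ee_rot: [0.999, 0.033, -0.0, -0.0]
contact_force: [0.3, -0.4, 1.0]
grip_width: 49.8
```

Run:
```python
from h import *
o=get_obs();w=read_camera("wrist");print(o["time"],o["tcp_pos"],o["contact_force"])
p=proj("wrist",[577,-82,40],o)[0];print(p)
x,y=np.clip(p.astype(int),[50,40],[590,360]);cv2.imwrite("pics/cup.png",np.hstack([cv2.resize(w[y-40:y+40,x-40:x+40],(400,400),interpolation=cv2.INTER_CUBIC),cv2.resize(w[:260],(400,400))])[...,::-1])
print([(round(r["score"],2),np.round(r["centre"])) for r in find_in("wrist","ball_1_center")])
```

```text
40.475 [518.96941518 -88.56341438 263.8884363 ] [ 0.28401715 -0.40490551  0.98246269]
[319.90648777 122.89959198]
[(0.56, array([318., 106.]))]
```

View pics/cup.png

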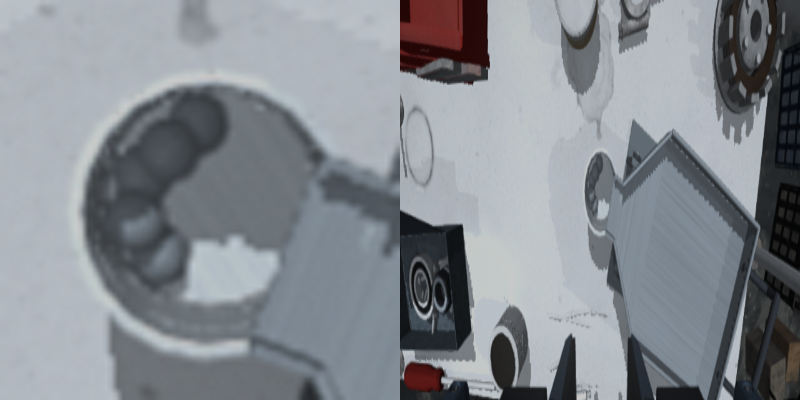

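The picture shows five balls in an arc in the cup, at crop pixels (203,120), (168,145), (128,175), (138,215) and (160,258). None are on the bench or the tray.

```bash
python3 -c "
from h import *
print(sign_off())"
```

```text
the job is handed in; nothing more can be done
None
```

The job is done and handed in at about 40.5 s of the 72 s allowed. Signing off gives no verdict.

- **Cup and balls:** I stood the cup under the spout. I then raised the tray slowly by its handle to about 0.3 rad and lowered it along its arc. The last close look shows five balls in the cup, with the cup upright. The third ball in the row is partly hidden by its neighbours. None are on the tray or the bench.
- **Flat parts:** The bearing, collar and nut are in the parts box. The last look shows the bearing and the nut, which lies on top of the collar and hides it; I had seen the collar there just after dropping it.
- **Tray and hand:** The tray is down and empty. The hand is clear of everything, with a contact force of about 1 N or less at the end.
- **Bystanders:** The hand never went near them. They look unmoved in the last pictures, but I did not measure them.

**Readings that disagreed:**
- The spout tip measured up to about 7 mm apart between views, and the cup ended 15 to 18 mm ahead of it.
- The bearing gripped at 60 mm instead of 62 mm, the collar at 42 mm instead of 44 mm, and the nut at 37 mm instead of 36 mm. None of them slipped.

I viewed 14 pictures, four over the budget of 10.

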